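# Fit the cover plate over the locating pins of a tabletop hotplate

### The job

Put the flat aluminium cover plate on the tabletop hotplate so that the hotplate's four pins come up through the plate's corner holes and the plate lies flat on the steel deck, then let go of it. Nobody knows exactly how far along the deck the pins are set, so lay the plate on gently and slide it lengthwise to feel for them rather than pressing it down, and leave everything else where it stands.

Things in the scene. Friction and masses are not known exactly. Their poses are not given: they have to be found in the camera images.
- hotplate: tabletop hotplate, fixed on the worktop: dark housing 160 mm (x) by 290 mm (y, its length), 36 mm high, bright steel deck on top, small black knob on its front (-x). Origin at the centre of its underside, z up. Four upright steel pins, 12 mm across, tops bevelled, stand 8 mm above the deck in a rectangle 100 mm (x) by 130 mm (y), square to the hotplate and rigid; see deck for where they stand
- deck (a point): centre of the top of the hotplate's steel deck, 36 mm above the worktop; axes as the hotplate's. The pins' rectangle is centred on this point along x, but along y the four are clamped as one set in black slots, anywhere from -20 to +20 mm off it, differently each time; their place is not measured
- cover: loose flat aluminium cover plate, 140 mm (x) by 220 mm (y, its length) by 5 mm, about 0.4 kg, with four plain through holes 15 mm across in a rectangle 100 mm (x) by 130 mm (y) about its centre, and a black bridge handle in the middle. Origin at the centre of its underside, z up; it starts flat on the worktop. A half turn about z makes no difference to the fit
- cover_grip (a point): centre of the cover's black handle bar, 36 mm above the plate's underside. The bar runs along the cover's x: 84 mm long, 14 mm thick (y), 16 mm high, on two posts 32 mm to either side. Axes as the cover's. It is 36 mm above the deck when the cover is seated, 44 mm when the cover lies on the pin tops
- pepper_mill: wooden pepper mill, 58 mm across, 150 mm tall; origin at the centre of its underside; bystander
- garlic: garlic bulb, 56 mm; origin at the centre of its underside; bystander
- mug: green and white mug, 78 mm wide and 116 mm with its handle, 101 mm tall; origin under its middle; bystander
- lidded_pot: round turned wooden pot with a flat lid, 92 mm across, 70 mm tall; origin at the centre of its underside; bystander

How it is judged:
On the way:
1. the cover is over the hotplate, clear above its seat (horizontal distance between cover_grip and deck below 0.05 m and z of cover_grip in the frame of deck above 0.041 m), for 0.1 s.
At the end, for the whole second after the job is handed in: The cover lies flat on the deck over the pins: handle centre 33 to 38.5 mm above the deck, within 6 mm of the deck centre along the hotplate's x and 26 mm along its y, tilted under 0.02 rad, square to the hotplate within 0.06 rad, released and at rest (z of cover_grip in the frame of deck between 0.033 and 0.0385 m and x of cover_grip in the frame of deck between -0.006 and 0.006 m and y of cover_grip in the frame of deck between -0.026 and 0.026 m and angle between cover's own z axis and vertical below 0.02 rad and angle between the y axis of cover and the y axis of hotplate, either way round below 0.06 rad and linear speed of cover below 0.01 m/s and angular speed of cover below 0.05 rad/s); the robot touches nothing.
It fails at once if the cover is pressed or dropped on the hotplate or its pins with more than 60 N (contact force between cover and hotplate above 60 N).
It fails at once if the pepper mill is moved more than 20 mm (distance of pepper_mill from where it was at the start of the episode above 0.02 m).
It fails at once if the garlic is moved more than 20 mm (distance of garlic from where it was at the start of the episode above 0.02 m).
It fails at once if the mug is moved more than 20 mm (distance of mug from where it was at the start of the episode above 0.02 m).
It fails at once if the lidded pot is moved more than 20 mm (distance of lidded_pot from where it was at the start of the episode above 0.02 m).
It also fails if it takes over 48 s, if anything falls off the work surface, if the arm or the gripper's body presses on something with over 40 N, if the wrist force passes 120 N, or if a joint passes its speed limit or range.

### The arm

A 7-joint arm with a two-finger parallel gripper is mounted at the origin on a cart in front of the work surface, level with it; the furniture and walls round the work are solid. World frame = base frame: x ahead of the robot, y to its left, z up, the work surface at z = 0. Lengths are in m, angles in rad, forces in N, time in s.
With the tool pointing down it reaches from about 0.425 to 1.025 m from the base axis. Payload 9.4 kg.
Tool frame: the origin (TCP) lies on the centre line of the jaws, within the pads' length; the fingertips stand 19 mm ahead of it and the grasp point (between the pads) is the TCP; z points along the fingers, y is the line along which they close (so a half turn about z gives the same grasp; the last joint's range is limited). The gripper opens to 85 mm and grips with 20 to 120 N. Pads are 22 mm wide; open, the fingers measure 114 mm over their backs; the gripper's body (76 mm by 85 mm) begins 54 mm behind the grasp point. The pads swing forward as they close: fully open they stand 13 mm farther back than shut.
Start: joints at [-1.373, 0.599, -0.003, 1.599, 0.002, 0.943, -0.08], TCP at [0.197, 0.698, 0.228] pointing down, gripper open.
Joint ranges: [-2.57, 2.57], [-0.35, 1.97], [-1.29, 1.29], [0.11, 2.56], [-1.05, 4.19], [0.11, 1.86], [-2.63, 2.63]. Speed limits (rad/s): [2.22, 2.22, 3.01, 3.01, 3.14, 3.14, 3.14].

### API

Orientations are given as a unit quaternion [x, y, z, w].
In Python, from rig import bot, snapshot, camera_info, finder gives the robot as it stands.
- The arm moves only by the tool carry_out, never from a script. Its argument "moves" is a list of rows, each a list of 3 entries, a list of its own where there are three numbers: the shift along the tool's x, y, z in units of 25 mm (1.0 is 25 mm), then the turn, a rotation vector about the tool's x, y, z in units of 0.15 rad (1.0 is 0.15 rad), then the opening, from -1 (shut) to 1 (fully open). In form: [[[x, y, z], [wx, wy, wz], claw], ...]. A call has 1 to 5 rows; each row shifts and turns the commanded pose from where the row before left it, along the tool's axes as they then stand; what a row does not reach is not made up. A row lasts 1/8 s, in which the tool goes at most 62.5 mm and 10.7 degrees, less where a joint would pass 70% of its speed; a pose out of reach is approached as far as the arm can. A call with a number of a shift or a turn outside -1 to 1 is refused whole. A call with a gripper value outside its range is refused whole. The fingers move at their own pace and stop on an object; "newtons" is the grip in N (left out, the last holds). Time passes only in rows, so rows that do not move let the fingers close. It gives the time, the measured TCP pose, the force, the opening and the grip force at its end, in the units of the state.
- bot.get_obs(): the state, without advancing time (a new reading comes with each control period).
- snapshot(name): name is "side" or "top" or "wrist"; returns the picture (384x512x3 uint8, blue, green, red); there is no depth.
- camera_info(name): a dict with "fx", "fy", "cx", "cy" (pixels), "world_from_camera" (4x4, takes a point from camera to world coordinates). Camera axes: x right, y up, looking along -z (the intrinsics and any distortion apply to the point x, -y, -z); pixel columns grow to the right and rows downward; lengths in m; the calibration is good to about 2 mm. A picture is of the moment at which its call begins: read the wrist's pose just before it. camera_info takes no time and is no camera call; for the wrist camera it gives the pose at the moment of the call.
- bot.job_done(): hands the job in; it is judged then, once.
Trained networks look in the newest picture that a camera, given by its name, has taken for a name from the list of things; names that differ only in an ending like _2 or _b are one class to them, and where a whole thing is asked for, a point or a joint stands for the part that bears it (a point fixed in the world has none). Each returns a list of dicts, best first, with "p" (0 to 1); they miss things now and then, are a little off and sometimes report something else, mostly with a low value. They report only what shows in the picture. A call takes as long as a camera call.
- finder.recognise(camera, target): "location" ([x, y, z] in m, in world coordinates, good to about 4 mm: the middle of the surface that is visible of it).
The state is a dict: "clock": time; "joint_positions": joint angles; "dq": joint speeds; "joint_torque": joint torques, N m; "tool_pos": TCP position; "ee_rot": TCP orientation; "contact_force": force on the tool from outside, world axes, zero at the start; "moment": the same for the moment, N m; "gripper_width": finger opening in m; "grip_force": force on a finger pad.
Only numpy, scipy, OpenCV 4.12 (cv2) and the standard library are available. Lean on these libraries where they do the work, as an engineer would, in place of code of your own. Each camera call takes 0.05 s, during which the arm holds its last target. There are 200 camera calls.

## Working session

There is one attempt and no reset: what is moved stays moved. The work goes in short steps, Python scripts to look and compute and a tool call to move; the robot and the scene stay as the last step left them, time stands still between calls to the robot, and variables do not carry over. Pictures are saved under pics/ and viewed, at most 10 in all, crops included, and the job is handed in when it is done.

Besides the shell and the picture viewer there is one more tool, called as name([rows], argument=value, ...), one row to a line, values as JSON. carry_out: Moves the arm, as the interface text tells. Its arguments: {"type":"object","properties":{"moves":{"type":"array"},"newtons":{"type":"number"}},"required":["moves"]}

```bash
mkdir -p pics; cat > h.py <<'E'
import numpy as np,cv2
from rig import bot,snapshot,camera_info,finder
def ray(cam,u,v,z,ci=None):
    c=ci or camera_info(cam);M=np.array(c["world_from_camera"])
    d=M[:3,:3]@np.array([(u-c["cx"])/c["fx"],-(v-c["cy"])/c["fy"],-1.]);o=M[:3,3]
    return o+d*(z-o[2])/d[2]
def proj(cam,p):
    c=camera_info(cam);M=np.linalg.inv(np.array(c["world_from_camera"]));q=M[:3,:3]@np.array(p)+M[:3,3]
    return c["cx"]+c["fx"]*q[0]/-q[2],c["cy"]-c["fy"]*q[1]/-q[2]
def st():
    o=bot.get_obs();print({k:np.round(o[k],4).tolist() for k in ["clock","tool_pos","ee_rot","contact_force","gripper_width","grip_force"]})
E
python3 - <<'E'
from h import *
st()
ims=[snapshot(n) for n in("top","side")]
cv2.imwrite("pics/top.png",ims[0]);cv2.imwrite("pics/side.png",ims[1])
for n in ["hotplate","cover","cover_grip","pepper_mill","garlic","mug","lidded_pot"]:
    for c in("top","side"):
        r=finder.recognise(c,n)
        print(n,c,[(np.round(a["location"],3).tolist(),round(a["p"],2)) for a in r[:2]])
print({k:v for k,v in camera_info("top").items()})
E
```

```text
{'clock': 0.0, 'tool_pos': [0.1966, 0.6973, 0.2268], 'ee_rot': [0.1369, 0.9906, -0.0008, -0.0], 'contact_force': [-0.0498, 0.3413, -0.4662], 'gripper_width': 0.0852, 'grip_force': 0.0}
hotplate top [([0.436, -0.145, 0.036], 0.55)]
hotplate side [([0.436, -0.099, 0.036], 0.56)]
cover top [([0.434, 0.237, 0.006], 0.91)]
cover side [([0.43, 0.244, 0.003], 0.61)]
cover_grip top [([0.432, 0.231, 0.005], 0.55)]
cover_grip side [([0.436, 0.247, 0.004], 0.88)]
pepper_mill top []
pepper_mill side [([0.69, 0.125, 0.066], 0.93)]
garlic top [([0.663, -0.066, 0.036], 0.64), ([0.432, 0.231, 0.004], 0.48)]
garlic side [([0.666, -0.048, 0.025], 0.58)]
mug top [([0.456, 0.538, 0.052], 0.79)]
mug side []
lidded_pot top [([0.681, -0.276, 0.065], 0.82)]
lidded_pot side [([0.686, -0.256, 0.046], 0.85)]
{'fx': 397.7150645273028, 'fy': 397.7150645273028, 'cx': 254.73974511885933, 'cy': 193.0575572953086, 'world_from_camera': array([[-0.02236156,  0.97215077, -0.23328702,  0.30767251],
       [-0.9997477 , -0.02223917,  0.00315527,  0.15106728],
       [-0.00212071,  0.23329872,  0.9724028 ,  1.24896765],
       [ 0.        ,  0.        ,  0.        ,  1.        ]])}
```

View pics/top.png

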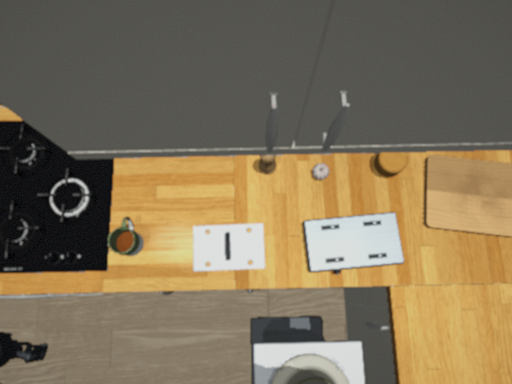

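View pics/side.png

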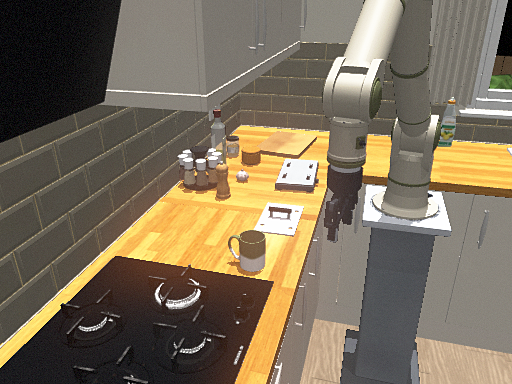

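The top view shows the cover's handle at about (227,246). The hotplate deck has corners (304,219), (396,212), (403,262) and (309,271), so it is turned about 5°. Its pin slots are near (331,227), (372,223), (335,260) and (379,255). Next I'll fit both outlines.

```bash
python3 - <<'E'
from h import *
im=cv2.imread("pics/top.png");hsv=cv2.cvtColor(im,cv2.COLOR_BGR2HSV)
m=((hsv[...,1]<60)&(hsv[...,2]>150)).astype(np.uint8)*255
for name,(a,b,c,d),z in(("cover",(180,215,275,280),.005),("hot",(295,205,412,280),.036)):
    k=np.zeros_like(m);k[b:d,a:c]=m[b:d,a:c]
    cs,_=cv2.findContours(k,0,2);c_=max(cs,key=cv2.contourArea)[:,0]
    P=np.array([ray("top",u,v,z)[:2] for u,v in c_],np.float32)
    (x,y),s,ang=cv2.minAreaRect(P*1000);print(name,x,y,s,ang)
k=cv2.inRange(hsv,(0,0,0),(180,255,90));h=np.zeros_like(k);h[235:258,220:236]=k[235:258,220:236]
v,u=np.nonzero(h);print("handle",ray("top",u.mean(),v.mean(),.04),len(u))
print("tcp px",proj("top",[.197,.697,.227]))
c=camera_info("wrist");print(np.round(c["world_from_camera"],3),c["fx"],c["cx"],c["cy"])
E
```

```text
cover 436.4966735839844 232.73597717285156 (143.1888427734375, 221.4722137451172) 1.0130690336227417
hot 441.15399169921875 -149.8167266845703 (157.44247436523438, 284.0174865722656) 4.104082107543945
handle [0.43684096 0.23460611 0.04      ] 64
tcp px (np.float64(31.99136167812574), np.float64(340.48076201494115))
[[ 0.271 -0.918 -0.288  0.124]
 [ 0.963  0.259  0.081  0.719]
 [ 0.    -0.3    0.954  0.375]
 [ 0.     0.     0.     1.   ]] 340.2108319160982 259.3511830072252 189.50074656501332
```

carry_out([
  [[0, 0, 0], [0, 0, -1], 1],
  [[0, 0, 0], [0, 0, -0.95], 1],
  [[-0.5, -1, 0], [0, 0, 0], 1],
  [[-0.5, -1, 0], [0, 0, 0], 1],
  [[-0.5, -1, 0], [0, 0, 0], 1],
])

```text
clock: 1.42
tool_pos: [0.236, 0.6227, 0.2277]
ee_rot: [-0.009, 1.0, 0.0, 0.0]
contact_force: [-0.7, 0.1, 0.2]
gripper_width: 0.0854
grip_force: 0.0
```

carry_out([
  [[-0.5, -1, 0], [0, 0, 0], 1],
  [[-0.5, -1, 0], [0, 0, 0], 1],
  [[-0.5, -1, 0], [0, 0, 0], 1],
  [[-0.5, -1, 0], [0, 0, 0], 1],
  [[-0.5, -1, 0], [0, 0, 0], 1],
])

```text
clock: 2.05
tool_pos: [0.3009, 0.4985, 0.2278]
ee_rot: [-0.009, 1.0, 0.0, 0.0]
contact_force: [-0.1, 0.5, 0.1]
gripper_width: 0.0856
grip_force: 0.0
```

carry_out([
  [[-0.5, -1, 0], [0, 0, 0], 1],
  [[-0.5, -1, 0], [0, 0, 0], 1],
  [[-0.5, -1, 0], [0, 0, 0], 1],
  [[-0.5, -1, 0], [0, 0, 0], 1],
  [[-0.5, -1, 0], [0, 0, 0], 1],
])

```text
clock: 2.68
tool_pos: [0.3656, 0.3746, 0.2278]
ee_rot: [-0.009, 1.0, 0.0, 0.0]
contact_force: [0.0, 0.8, -0.4]
gripper_width: 0.0851
grip_force: 0.0
```

carry_out([
  [[-0.5, -1, 0], [0, 0, 0], 1],
  [[-0.5, -1, 0], [0, 0, 0], 1],
  [[-0.5, -1, 0], [0, 0, 0], 1],
  [[-0.5, -1, 0], [0, 0, 0], 1],
  [[-0.5, -1, 0.5], [0, 0, 0], 1],
])

```text
clock: 3.3
tool_pos: [0.4306, 0.251, 0.2159]
ee_rot: [-0.009, 1.0, 0.001, 0.001]
contact_force: [-0.1, -0.6, -0.6]
gripper_width: 0.0853
grip_force: 0.0
```

carry_out([
  [[-0.25, -0.67, 0.5], [0, 0, 0], 1],
  [[0, 0, 0], [0, 0, 0], 1],
])

```text
clock: 3.55
tool_pos: [0.436, 0.2338, 0.2019]
ee_rot: [-0.008, 1.0, -0.001, -0.001]
contact_force: [0.2, -0.0, -0.4]
gripper_width: 0.0853
grip_force: 0.0
```

```bash
python3 - <<'E'
from h import *
st();im=snapshot("wrist");cv2.imwrite("pics/w1.png",im)
np.save("w1.npy",camera_info("wrist")["world_from_camera"])
for n in("cover","cover_grip"):
    print(n,[(np.round(a["location"],4).tolist(),round(a["p"],2)) for a in finder.recognise("wrist",n)[:2]])
print("expected grip px",proj("wrist",[.4368,.234,.044]))
E
```

```text
{'clock': 3.55, 'tool_pos': [0.436, 0.2338, 0.2019], 'ee_rot': [-0.0078, 1.0, -0.0006, -0.0008], 'contact_force': [0.2, -0.039, -0.4387], 'gripper_width': 0.0853, 'grip_force': 0.0}
cover [([0.4319, 0.2338, 0.006], 0.62)]
cover_grip [([0.4269, 0.2297, 0.0024], 0.77)]
expected grip px (np.float64(256.30391030654613), np.float64(169.40062695018773))
```

View pics/w1.png

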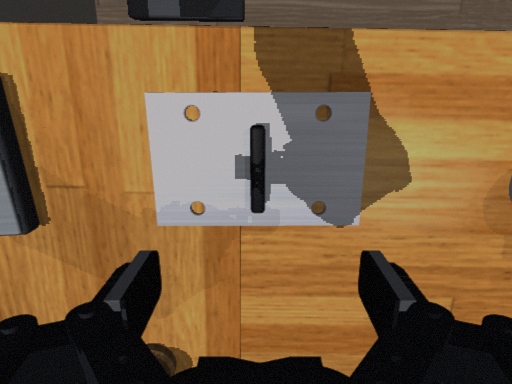

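The handle bar spans (258,125)–(258,213), within 2 px of the prediction. The plate is square to the tool, so I'm descending.

carry_out([
  [[-0.03, 0.05, 1], [0, 0, 0], 1],
  [[0, 0, 1], [0, 0, 0], 1],
  [[0, 0, 1], [0, 0, 0], 1],
  [[0, 0, 1], [0, 0, 0], 1],
  [[0, 0, 1], [0, 0, 0], 1],
])

```text
clock: 4.32
tool_pos: [0.4369, 0.2381, 0.0773]
ee_rot: [-0.01, 1.0, 0.001, 0.0]
contact_force: [-0.3, 1.1, 0.7]
gripper_width: 0.0852
grip_force: 0.0
```

carry_out([
  [[0, 0, 1], [0, 0, 0], 1],
  [[0, 0, 0.5], [0, 0, 0], 1],
  [[0, 0, 0], [0, 0, 0], 1],
])

```text
clock: 4.7
tool_pos: [0.4366, 0.2371, 0.0398]
ee_rot: [-0.009, 1.0, -0.0, -0.0]
contact_force: [-0.2, 0.1, 1.2]
gripper_width: 0.0851
grip_force: 0.0
```

carry_out([
  [[0, -0.05, 0.12], [0, 0, 0], 0],
  [[0, 0, 0], [0, 0, 0], -1],
  [[0, 0, 0], [0, 0, 0], -1],
  [[0, 0, 0], [0, 0, 0], -1],
  [[0, 0, 0], [0, 0, 0], -1],
], newtons=60)

```text
clock: 5.32
tool_pos: [0.4371, 0.2349, 0.0378]
ee_rot: [-0.009, 1.0, -0.0, 0.0]
contact_force: [-1.9, -2.6, 7.3]
gripper_width: 0.0109
grip_force: 58.6
```

carry_out([
  [[0, 0, 0], [0, 0, 0], -1],
  [[0, 0, 0], [0, 0, 0], -1],
  [[0, 0, 0], [0, 0, 0], -1],
])

```text
clock: 5.7
tool_pos: [0.4371, 0.235, 0.0377]
ee_rot: [-0.009, 1.0, -0.0, 0.0]
contact_force: [-0.3, -2.3, 6.4]
gripper_width: 0.0108
grip_force: 58.7
```

carry_out([
  [[0, 0, -0.6], [0, 0, 0], -1],
  [[0, 0, -1], [0, 0, 0], -1],
  [[0, 0, -1], [0, 0, 0], -1],
  [[0, -0.5, -1], [0, 0, 0], -1],
  [[0, -1, -0.5], [0, 0, 0], -1],
])

```text
clock: 6.32
tool_pos: [0.4379, 0.1984, 0.1416]
ee_rot: [-0.01, 1.0, 0.001, 0.001]
contact_force: [0.8, -0.3, -3.8]
gripper_width: 0.0114
grip_force: 58.8
```

```bash
python3 - <<'E'
from h import *
im=cv2.imread("pics/top.png")[205:280,297:411]
cv2.imwrite("pics/crop.png",cv2.resize(im,None,fx=7,fy=7,interpolation=cv2.INTER_CUBIC))
E
```

```text
(no output)
```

View pics/crop.png

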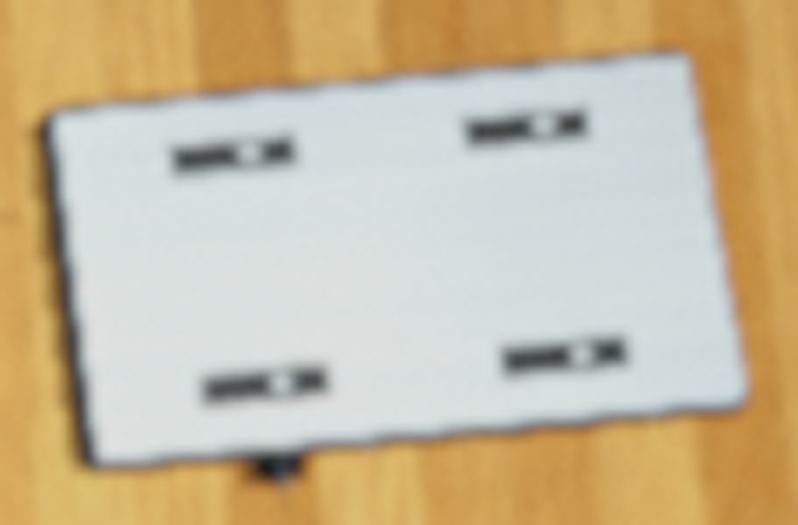

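The crop shows the pins as bright spots in the slots at (250,154), (543,126), (284,384) and (580,354). They sit right of the slot middles, towards −y. I'll convert these to world positions.

```bash
python3 - <<'E'
from h import *
f=lambda L,z:np.array([ray("top",(a+.5)/7-.5+297,(b+.5)/7-.5+205,z)[:2] for a,b in L])
P=f([(250,154),(543,126),(284,384),(580,354)],.043)
S=f([(233,155),(527,128),(266,385),(565,356)],.036)
for n,Q in(("pins",P),("slots",S)):
    print(n,Q.round(4).tolist(),Q.mean(0).round(4))
    l=(Q[0]-Q[1]+Q[2]-Q[3])/2;w=(Q[0]+Q[1]-Q[2]-Q[3])/2
    print(np.hypot(*l),np.hypot(*w),"yaw",np.degrees(np.arctan2(-l[0],l[1])),np.degrees(np.arctan2(w[1],w[0])))
st()
E
```

```text
pins [[0.4863, -0.0874], [0.4957, -0.2163], [0.3868, -0.0952], [0.3967, -0.223]] [ 0.4414 -0.1554]
0.12872957359595114 0.09951273263771081 yaw 4.294007144468104 4.1923403964531385
slots [[0.4871, -0.0812], [0.4961, -0.2113], [0.3871, -0.0888], [0.3965, -0.2186]] [ 0.4417 -0.15  ]
0.13024162708286882 0.10007997522345517 yaw 4.067570659457607 4.272248714147858
{'clock': 6.325, 'tool_pos': [0.4379, 0.1984, 0.1416], 'ee_rot': [-0.0098, 1.0, 0.0007, 0.001], 'contact_force': [0.8214, -0.3191, -3.8157], 'gripper_width': 0.0114, 'grip_force': 58.7615}
```

carry_out([
  [[0, 0, 0], [0, 0, -0.37], -1],
  [[0.06, -1, 0], [0, 0, 0], -1],
  [[0.06, -1, 0], [0, 0, 0], -1],
  [[0.06, -1, 0], [0, 0, 0], -1],
  [[0.06, -1, 0], [0, 0, 0], -1],
])

```text
clock: 6.95
tool_pos: [0.4387, 0.0967, 0.1404]
ee_rot: [-0.037, 0.999, -0.0, 0.0]
contact_force: [-0.1, -0.4, -4.1]
gripper_width: 0.0107
grip_force: 58.9
```

carry_out([
  [[0.06, -1, 0], [0, 0, 0], -1],
  [[0.06, -1, 0], [0, 0, 0], -1],
  [[0.06, -1, 0], [0, 0, 0], -1],
  [[0.06, -1, 0], [0, 0, 0], -1],
  [[0.06, -1, 0], [0, 0, 0], -1],
])

```text
clock: 7.58
tool_pos: [0.4404, -0.0285, 0.1404]
ee_rot: [-0.037, 0.999, -0.0, 0.0]
contact_force: [0.1, 0.5, -3.7]
gripper_width: 0.0107
grip_force: 58.9
```

carry_out([
  [[0.06, -1, 0], [0, 0, 0], -1],
  [[0.06, -1, 0], [0, 0, 0], -1],
  [[0, -0.5, 0], [0, 0, 0], -1],
  [[0, 0, 0], [0, 0, 0], -1],
])

```text
clock: 8.07
tool_pos: [0.4422, -0.0907, 0.14]
ee_rot: [-0.036, 0.999, -0.0, 0.0]
contact_force: [-0.3, -0.3, -3.7]
gripper_width: 0.0107
grip_force: 58.9
```

carry_out([
  [[0.1, -1, 0], [0, 0, 0], -1],
  [[0.1, -1, 0], [0, 0, 0], -1],
  [[0, -0.32, 0.8], [0, 0, 0], -1],
  [[0, 0, 0.9], [0, 0, 0], -1],
  [[0, 0, 0.2], [0, 0, 0], -1],
])

```text
clock: 8.7
tool_pos: [0.4411, -0.1472, 0.0913]
ee_rot: [-0.037, 0.999, 0.0, -0.001]
contact_force: [-0.5, 0.8, -3.7]
gripper_width: 0.011
grip_force: 59.0
```

carry_out([
  [[0, 0, 0.1], [0, 0, 0], -1],
  [[0, 0, 0], [0, 0, 0], -1],
])

```text
clock: 8.95
tool_pos: [0.4418, -0.148, 0.0902]
ee_rot: [-0.037, 0.999, -0.0, 0.0]
contact_force: [-0.7, -0.3, -4.1]
gripper_width: 0.0108
grip_force: 59.0
```

carry_out([
  [[0, 0, 0.1], [0, 0, 0], -1],
  [[0, 0, 0.1], [0, 0, 0], -1],
  [[0, 0, 0.08], [0, 0, 0], -1],
  [[0, 0, 0], [0, 0, 0], -1],
])

```text
clock: 9.45
tool_pos: [0.4414, -0.1484, 0.0826]
ee_rot: [-0.037, 0.999, 0.0, -0.0]
contact_force: [-0.7, 0.3, -3.6]
gripper_width: 0.0106
grip_force: 58.9
```

carry_out([
  [[0, 0, 0.04], [0, 0, 0], -1],
  [[0, 0, 0], [0, 0, 0], -1],
])

```text
clock: 9.7
tool_pos: [0.4415, -0.1484, 0.0818]
ee_rot: [-0.037, 0.999, -0.0, 0.0]
contact_force: [-0.4, 0.2, -2.5]
gripper_width: 0.011
grip_force: 59.3
```

carry_out([
  [[0, 0, 0.04], [0, 0, 0], -1],
  [[0, 0, 0], [0, 0, 0], -1],
])

```text
clock: 9.95
tool_pos: [0.4415, -0.1485, 0.0815]
ee_rot: [-0.037, 0.999, -0.0, 0.0]
contact_force: [-3.1, 1.7, 14.2]
gripper_width: 0.0108
grip_force: 61.6
```

carry_out([
  [[0, 0, -0.01], [0, 0, 0], -1],
  [[0, -0.06, 0], [0, 0, 0], -1],
  [[0, -0.06, 0], [0, 0, 0], -1],
])

```text
clock: 10.32
tool_pos: [0.4418, -0.15, 0.0815]
ee_rot: [-0.037, 0.999, 0.0, 0.0]
contact_force: [-1.2, 7.1, 9.3]
gripper_width: 0.011
grip_force: 61.0
```

carry_out([
  [[0, -0.05, 0], [0, 0, 0], -1],
  [[0, 0, 0], [0, 0, 0], -1],
])

```text
clock: 10.58
tool_pos: [0.4421, -0.1518, 0.0814]
ee_rot: [-0.037, 0.999, 0.0, 0.0]
contact_force: [-0.9, 4.9, 6.9]
gripper_width: 0.0106
grip_force: 60.5
```

carry_out([
  [[0, -0.04, 0], [0, 0, 0], -1],
  [[0, 0, 0], [0, 0, 0], -1],
])

```text
clock: 10.82
tool_pos: [0.442, -0.1538, 0.081]
ee_rot: [-0.037, 0.999, -0.0, 0.0]
contact_force: [0.7, 0.7, -1.8]
gripper_width: 0.0106
grip_force: 59.1
```

The force fell off at y ≈ −0.154, so the holes are at the bevels. I'll lower a little.

carry_out([
  [[0, -0.02, 0.03], [0, 0, 0], -1],
  [[0, 0, 0], [0, 0, 0], -1],
])

```text
clock: 11.08
tool_pos: [0.4419, -0.1544, 0.08]
ee_rot: [-0.036, 0.999, -0.0, -0.0]
contact_force: [0.7, -1.3, -2.5]
gripper_width: 0.0109
grip_force: 59.0
```

carry_out([
  [[0, -0.02, 0.03], [0, 0, 0], -1],
  [[0, 0, 0], [0, 0, 0], -1],
])

```text
clock: 11.32
tool_pos: [0.4419, -0.1548, 0.0794]
ee_rot: [-0.036, 0.999, -0.0, -0.0]
contact_force: [0.0, -1.4, -3.6]
gripper_width: 0.0111
grip_force: 59.0
```

Entering freely with no load. I'll continue down in small steps to TCP z ≈ 0.0737, the seat.

carry_out([
  [[0, 0, 0.04], [0, 0, 0], -1],
  [[0, 0, 0.04], [0, 0, 0], -1],
  [[0, 0, 0], [0, 0, 0], -1],
])

```text
clock: 11.7
tool_pos: [0.442, -0.1548, 0.0774]
ee_rot: [-0.037, 0.999, -0.0, 0.0]
contact_force: [0.7, -2.7, -3.1]
gripper_width: 0.0106
grip_force: 59.0
```

carry_out([
  [[0, 0, 0.04], [0, 0, 0], -1],
  [[0, 0, 0.04], [0, 0, 0], -1],
  [[0, 0, 0], [0, 0, 0], -1],
])

```text
clock: 12.08
tool_pos: [0.4421, -0.1548, 0.0754]
ee_rot: [-0.037, 0.999, -0.0, 0.0]
contact_force: [1.3, -3.3, -3.6]
gripper_width: 0.0106
grip_force: 59.0
```

carry_out([
  [[0, 0, 0.04], [0, 0, 0], -1],
  [[0, 0, 0], [0, 0, 0], -1],
])

```text
clock: 12.32
tool_pos: [0.4421, -0.155, 0.0745]
ee_rot: [-0.036, 0.999, -0.0, 0.0]
contact_force: [1.1, -5.1, -1.9]
gripper_width: 0.0107
grip_force: 59.3
```

carry_out([
  [[0, -0.02, 0.02], [0, 0, 0], -1],
  [[0, 0, 0], [0, 0, 0], -1],
])

```text
clock: 12.58
tool_pos: [0.4421, -0.1552, 0.074]
ee_rot: [-0.037, 0.999, -0.0, 0.0]
contact_force: [2.7, -4.8, 1.0]
gripper_width: 0.011
grip_force: 59.4
```

carry_out([
  [[0, 0, 0.015], [0, 0, 0], -1],
  [[0, 0, 0], [0, 0, 0], -1],
])

```text
clock: 12.82
tool_pos: [0.4422, -0.1553, 0.0738]
ee_rot: [-0.037, 0.999, -0.0, 0.0]
contact_force: [1.1, -4.7, 4.3]
gripper_width: 0.0107
grip_force: 60.1
```

TCP z is 0.0738 with light contact, which means it's seated. Releasing and lifting off.

carry_out([
  [[0, 0, 0], [0, 0, 0], 0],
  [[0, 0, 0], [0, 0, 0], 0.5],
  [[0, 0, 0], [0, 0, 0], 1],
  [[0, 0, 0], [0, 0, 0], 1],
  [[0, 0, 0], [0, 0, 0], 1],
])

```text
clock: 13.45
tool_pos: [0.4419, -0.1551, 0.0735]
ee_rot: [-0.037, 0.999, 0.0, -0.0]
contact_force: [-0.9, 0.4, 0.5]
gripper_width: 0.0853
grip_force: 0.0
```

carry_out([
  [[0, 0, -0.4], [0, 0, 0], 1],
  [[0, 0, -1], [0, 0, 0], 1],
  [[0, 0, -1], [0, 0, 0], 1],
  [[0, 0, -1], [0, 0, 0], 1],
  [[0, 0, -1], [0, 0, 0], 1],
])

```text
clock: 14.08
tool_pos: [0.4417, -0.1551, 0.1851]
ee_rot: [-0.037, 0.999, -0.0, 0.0]
contact_force: [-0.2, 0.4, -0.3]
gripper_width: 0.0856
grip_force: 0.0
```

carry_out([
  [[0, 0, -0.6], [0, 0, 0], 1],
  [[0, 0, 0], [0, 0, 0], 1],
])

```text
clock: 14.32
tool_pos: [0.4424, -0.1554, 0.2]
ee_rot: [-0.036, 0.999, -0.0, 0.001]
contact_force: [0.6, -0.7, -0.5]
gripper_width: 0.0853
grip_force: 0.0
```

```bash
python3 - <<'E'
from h import *
st();im=snapshot("wrist");cv2.imwrite("pics/w2.png",im)
E
```

```text
{'clock': 14.325, 'tool_pos': [0.4424, -0.1554, 0.2], 'ee_rot': [-0.0364, 0.9993, -0.0005, 0.0013], 'contact_force': [0.5585, -0.7301, -0.4753], 'gripper_width': 0.0853, 'grip_force': 0.0}
```

View pics/w2.png

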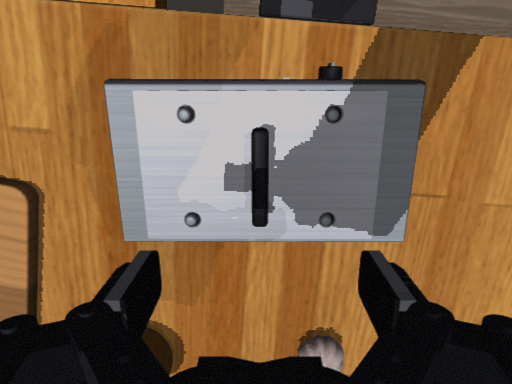

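The picture shows the pins up through all four holes, at (186,114), (334,114), (192,219) and (327,219), with the plate flat and square to the deck. Handing in.

```bash
python3 -c "
from rig import bot
print(bot.job_done())"
```

```text
the job is handed in; nothing more can be done
None
```

The cover is seated flat on the hotplate deck with all four pins through its holes (seen in the last wrist picture), and it is released and handed in after about 14 s; no verdict was returned.

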